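# Start a 25-minute cure: tray in, timer wound and set

## Task

Push the curing box's tray fully home, then set the loose wind-up timer to 25 minutes: with one hand, bear down on its knob just firmly enough that the rubber feet hold (under about 25 N), wind it clockwise past its top mark of 30, then turn it back down to 25. Leave the timer standing where it is and facing as it does, let go, and do not disturb the other things on the mat.

Things in the scene. Friction and masses are not known exactly. Their poses are not given: they have to be found in the camera images.
- tray (a joint): UV curing box's sliding tray: how far it stands out towards the robot, m; 0 = fully home, opens up to 0.13. Slides with about 2.5 N of friction and stops dead at 0.
- curer: White UV curing box, fixed to the bench (it does not move), 220 mm deep (its x) x 250 mm wide (its y) x 100 mm tall. Origin: centre of its underside. Its own -x is its front, towards the robot; the tray slides along its x axis.
- tray_front (a point): Middle of the outer (robot-side) face of the tray's grey upright front panel, which is 205 mm wide, 10 mm thick and spans heights 16 to 74 mm above the bench; this point is 55 mm above the bench and moves with the tray. Push here along the box's +x. The box's top is at 100 mm.
- timer: Loose wind-up timer, about 280 g: round white case 92 mm across, 34 mm tall, on four small rubber feet on the mat; metal dial on top with a fixed scale and a black round knob. Origin: centre of its underside, on the knob's axis; z up. The knob drags at about 0.18 N m, more than the unpressed feet hold: unless borne down on, the whole timer swivels with the hand. Borne on with 17 N, they hold.
- timer_knob (a joint): Angle of the knob's white pointer, rad clockwise (seen from above) from the scale's zero: minutes x 0.157. 25 min = 3.927; top mark, 30 min = 4.712; dead stop at 5.027. It stays where it is left; starts between 12 and 19 min. No numerals: 9 degrees a minute, a long mark every 5, zero has a round dot, the marks end at 30, 270 degrees clockwise from zero (the timer's +y).
- timer_grip (a point): On the knob's axis, 25 mm above the dial and 59 mm above the timer's underside: a good TCP point for pinching the knob from above. The knob is a 40 mm diameter upright cylinder, 30 mm tall, from the dial (34 mm above the underside) to 64 mm; it may be pinched from any side.
- timer_zero (a point): The outer end of the zero mark on the dial's edge, 41 mm from the knob's axis along the timer's +x; shows if the case swivels or shifts.
- mat: Orange silicone mat, 400 x 500 x 3 mm, fixed to the bench; its top is 3 mm above the bench. Origin: centre of its underside.
- flux_tin: Round metal tin with a lid, 69 mm diameter, 32 mm tall, lying on the mat: leave alone. Origin: centre of its underside.
- screw_dish: Black round open dish of screws, 76 mm across, 20 mm tall, on the mat: leave alone. Origin: centre of its underside.
- screwdriver: Blue-handled screwdriver lying on the mat, 185 mm long, 13 mm thick: leave alone. Origin: the end of the handle where the blade begins.
- fan: Flat black laptop fan, 62 x 66 x 11 mm, on the mat: leave alone. Origin: centre of its underside.
- spudger: Black plastic pry stick on the mat, 140 x 10 x 6 mm: leave alone. Origin: centre of its underside.

How it is judged (in metres and radians):
On the way, in this order (a step that is already met when the one before it is completed fails the run):
1. the tray is pushed fully home (within 4 mm) (value of joint tray below 0.004 m), for 0.2 s.
2. with the tray home, the timer's pointer is wound past the 30 mark (value of joint timer_knob above 4.72 rad and value of joint tray below 0.004 m), for 0.05 s.
At the end, for the whole second after the job is handed in: The tray is within 4 mm of fully home; the pointer rests at 25 minutes within 1 minute (0.157 rad) either way; the timer is let go, upright on the mat and at rest, its middle within 12 mm of where it stood at the start and its zero mark within 15 mm (value of joint tray below 0.004 m and value of joint timer_knob between 3.77 and 4.084 rad and distance of timer_zero from where it was at the start of the episode below 0.015 m and distance of timer from where it was at the start of the episode below 0.012 m and angle between timer's own z axis and vertical below 0.05 rad and linear speed of timer below 0.01 m/s and contact force between the fingers and timer below 0.1 N); the robot touches nothing.
It fails at once if the timer is pressed on the mat with more than 30 N (contact force between timer and mat above 30 N).
It fails at once if the timer swivels or walks: its zero mark shifts by more than 25 mm (distance of timer_zero from where it was at the start of the episode above 0.025 m).
It fails at once if another thing on the mat is shifted by more than 20 mm (distance of any of flux_tin, screw_dish, screwdriver, fan, spudger from where it was at the start of the episode above 0.02 m).
It also fails if it takes over 67 s, if anything falls off the work surface, if the arm or the gripper's body presses on something with over 40 N, if the wrist force passes 120 N, or if a joint passes its speed limit or range.

## Robot

A 6-joint arm with a two-finger parallel gripper is mounted at the origin on the work surface. World frame = base frame: x ahead of the robot, y to its left, z up, the work surface at z = 0. Lengths are in mm, angles in rad, forces in N, time in s.
With the tool pointing down it reaches from about 300 to 775 mm from the base axis. Payload 14.6 kg.
Tool frame: the origin (TCP) lies between the finger pads, 19 mm behind the fingertips; this is the grasp point; z points along the fingers, y is the line along which they close (so a half turn about z gives the same grasp; the last joint's range is limited). The gripper opens to 94 mm and grips with 3 to 60 N. Pads are 16 mm wide; open, the fingers measure 119 mm over their backs; the gripper's body (75 mm by 177 mm) begins 78 mm behind the grasp point.
Start: joints at [1.23, 0.3, 1.521, -0, 1.321, -0.067], TCP at [148.713, 529.503, 224.246] pointing down, gripper open.
Joint ranges: [-3.03, 3.03], [-0.79, 2.21], [0.23, 2.52], [-1.04, 4.18], [0, 3.07], [-2.55, 2.55]. Speed limits (rad/s): [2.22, 2.22, 2.57, 3.14, 3.14, 3.14].

## Interface

Orientations are given as [roll, pitch, yaw] about the fixed x, y, z axes, in that order (R = Rz(yaw) Ry(pitch) Rx(roll)).
In Python, from cell import manip gives the robot as it stands. The module is installed in compiled form; this text tells all that it offers.
- The arm moves only by the shell command python3 -m creep 'ROWS' [FORCE]. ROWS is JSON, a list of rows, each a list of 3 entries, a list of its own where there are three numbers: the opening, from -1 (shut) to 1 (fully open), then the shift along the tool's x, y, z in cm, then the turn about the tool's z in units of 5 degrees (1.0 is 5 degrees). In form: [[grip, [tx, ty, tz], roll], ...]. A call has 1 to 12 rows; each row is the pose to reach, as a shift and turn from the pose commanded when the call began, along the tool's axes at that moment; what a row does not reach only later rows make up. A row lasts 1/10 s, in which the tool goes at most 50 mm and 8.59 degrees, less where a joint would pass 70% of its speed; a pose out of reach is approached as far as the arm can. A call with a gripper value outside its range is refused whole. The fingers move at their own pace and stop on an object; FORCE is the grip in N (left out, the last holds). Time passes only in rows, so rows that repeat a pose let the fingers close. It gives the time, the measured TCP pose, the force, the opening and the grip force at its end, in the units of the state.
- manip.read_state(): the state, without advancing time (a new reading comes with each control period).
- manip.camera(name): name is "scene" or "side" or "wrist"; returns the picture (400x640x3 uint8, red, green, blue); there is no depth.
- manip.camera_params(name): a dict with "fovy" (degrees; the focal length in pixels is half the picture's height over the tangent of half this angle, whatever the lens; pixels are square), "cx", "cy" (the principal point, pixels), "origin" and "attitude" of the camera in the world. Camera axes: x right, y down, z forward; pixel columns grow to the right and rows downward; lengths in mm; the calibration is good to about 2 mm. The wrist camera is an equidistant fisheye: a pixel r from the principal point sees the ray r / f radians off the axis. A picture is of the moment at which its call begins: read the wrist's pose just before it. camera_params takes no time and is no camera call; for the wrist camera it gives the pose at the moment of the call.
- manip.sign_off(): hands the job in; it is judged then, once.
The state is a dict: "clock": time; "joints": joint angles; "qd": joint speeds; "effort": joint torques, N m; "eef_pos": TCP position; "eef_rot": TCP orientation; "wrist_force": force on the tool from outside, world axes, zero at the start; "moment": the same for the moment, N m; "finger_gap": finger opening in mm; "finger_force": force on a finger pad.
Only numpy, scipy, OpenCV 4.12 (cv2) and the standard library are available. Lean on these libraries where they do the work, as an engineer would, in place of code of your own. Each camera call takes 0.05 s, during which the arm holds its last target. There are 200 camera calls.

## Working session

There is one attempt and no reset: what is moved stays moved. The work goes in short steps, Python scripts to look and compute and a shell command to move; the robot and the scene stay as the last step left them, time stands still between calls to the robot, and variables do not carry over. Pictures are saved under pics/ and viewed, at most 10 in all, crops included, and the job is handed in when it is done.

```bash
mkdir -p pics; cat > h.py <<'E'
import numpy as np, cv2
from cell import manip
from scipy.spatial.transform import Rotation as R
def cam(n):
    p=manip.camera_params(n); im=manip.camera(n); return p,im
def Rm(p):
    a=np.array(p['attitude'],float)
    return a if a.shape==(3,3) else R.from_euler('xyz',a).as_matrix()
def ray(p,u,v,fish=False):
    f=200/np.tan(np.radians(p['fovy'])/2); d=np.array([u-p['cx'],v-p['cy']],float)
    if fish:
        r=np.hypot(*d); t=r/f; c=np.array([*(d/max(r,1e-9)*np.sin(t)),np.cos(t)])
    else: c=np.array([d[0]/f,d[1]/f,1]); c/=np.linalg.norm(c)
    return np.array(p['origin'],float),Rm(p)@c
def plane(p,u,v,z,fish=False):
    o,d=ray(p,u,v,fish); return o+d*(z-o[2])/d[2]
def proj(p,X,fish=False):
    f=200/np.tan(np.radians(p['fovy'])/2); c=Rm(p).T@(np.array(X,float)-p['origin'])
    if fish:
        r=np.hypot(c[0],c[1]); t=np.arctan2(r,c[2]); q=c[:2]/max(r,1e-9)*t*f
    else: q=c[:2]/c[2]*f
    return q+[p['cx'],p['cy']]
def tri(rs):
    A=np.zeros((3,3));b=np.zeros(3)
    for o,d in rs:
        P=np.eye(3)-np.outer(d,d);A+=P;b+=P@o
    X=np.linalg.solve(A,b); return X,[np.linalg.norm((np.eye(3)-np.outer(d,d))@(X-o)) for o,d in rs]
E
python3 - <<'E'
from h import *
print(manip.read_state())
for n in ['scene','side','wrist']:
    p,im=cam(n); print(n,p); cv2.imwrite(f'pics/{n}0.png',im[:,:,::-1])
E
```

```text
{'clock': 0.0, 'joints': array([ 1.23042533e+00,  3.00491338e-01,  1.52161042e+00,  2.97068768e-05,
        1.32066245e+00, -6.65851899e-02]), 'qd': array([-0.00050235, -0.00151986, -0.00197433,  0.00094268,  0.00119433,
        0.0002602 ]), 'effort': array([ 4.98035715e-04, -5.31775725e+01, -3.52765381e+01,  7.09727174e-02,
        2.41203932e-02, -4.43341730e-05]), 'eef_pos': array([148.61459653, 529.2883858 , 223.66279752]), 'eef_rot': array([-3.14042561e+00, -1.06660238e-04,  2.86779941e+00]), 'wrist_force': array([-0.43263586,  0.00772406,  0.32806472]), 'moment': array([-0.05010608,  0.00400546, -0.0049946 ]), 'finger_force': 0.0, 'finger_gap': 94.39124838256518}
scene {'fovy': 46.79256771971754, 'cx': 318.18122368494807, 'cy': 196.82444239584657, 'origin': array([1462.82930028,  360.78166901,  853.27777377]), 'attitude': array([-2.2500796 , -0.00883236,  2.03148788])}
side {'fovy': 55.462474378748226, 'cx': 322.23830838664827, 'cy': 203.06496965328643, 'origin': array([ 536.21757718, -658.84613597,  813.13419341]), 'attitude': array([-2.46900851,  0.01018869, -0.07416308])}
wrist {'fovy': 65.70646984690485, 'cx': 322.09314850595445, 'cy': 204.11504796671616, 'origin': array([ 80.92540366, 548.49764919, 384.74223245]), 'attitude': array([2.89630785e+00, 4.58638627e-04, 1.29682546e+00])}
```

View pics/scene0.png

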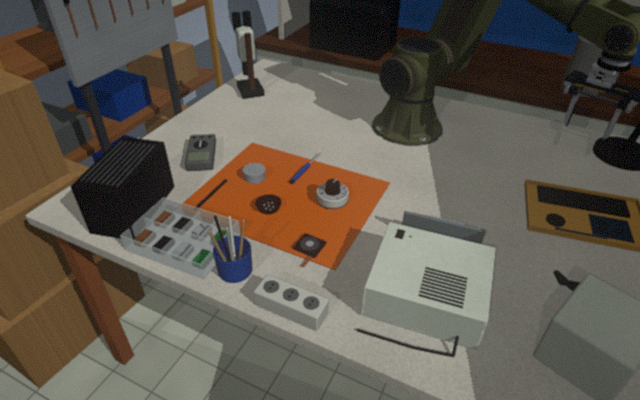

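View pics/side0.png

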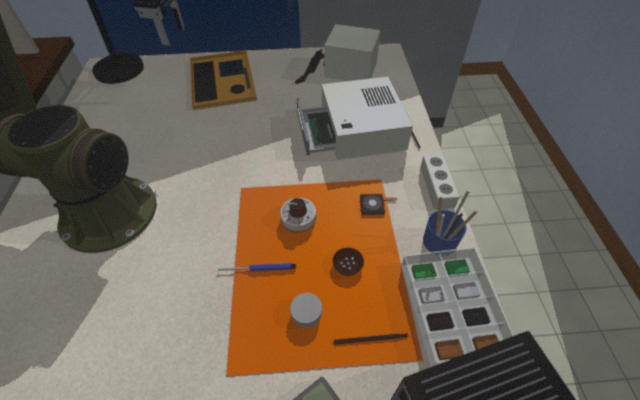

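Scene view: timer at about (333,193), knob top near (332,182), and the curing box at (430,270) with its tray out to (445,228). Side view: timer at (298,213), tray panel running from (298,100) to (308,150). I'll enlarge both areas.

```bash
python3 - <<'E'
from h import *
s=cv2.imread('pics/scene0.png'); d=cv2.imread('pics/side0.png')
def crop(im,x,y,w,h,k): return cv2.resize(im[y:y+h,x:x+w],None,fx=k,fy=k,interpolation=cv2.INTER_CUBIC)
a=np.hstack([crop(s,310,170,50,45,6),crop(s,355,200,160,86,3)[:270,:480]]) # 300x270 ,480x258
b=np.vstack([np.hstack([crop(s,310,170,50,45,6),crop(s,355,205,160,90,3)]),np.hstack([crop(d,273,190,50,45,6),crop(d,270,75,160,90,3)])])
cv2.imwrite('pics/c1.png',b);print(b.shape)
E
```

```text
Traceback (most recent call last):
ValueError: all the input array dimensions except for the concatenation axis must match exactly, but along dimension 0, the array at index 0 has size 270 and the array at index 1 has size 258
```

```bash
python3 - <<'E'
from h import *
s=cv2.imread('pics/scene0.png'); d=cv2.imread('pics/side0.png')
def crop(im,x,y,w,h,k): return cv2.resize(im[y:y+h,x:x+w],None,fx=k,fy=k,interpolation=cv2.INTER_CUBIC)
b=np.vstack([np.hstack([crop(s,310,170,50,45,6),crop(s,355,205,160,90,3)]),np.hstack([crop(d,273,190,50,45,6),crop(d,270,75,160,90,3)])])
cv2.imwrite('pics/c1.png',b);print(b.shape)
E
```

```text
(540, 780, 3)
```

View pics/c1.png

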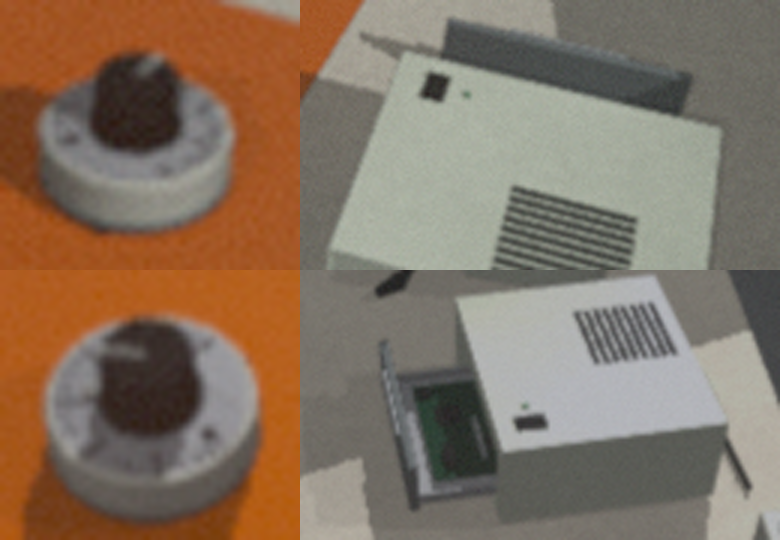

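Crop: knob top at scene (332.8,181.7) and side (297.5,203.3). Pointer is visible on it. Box front top corners are at scene (390,222) and (495,247), side (335,136) and (322,84). The panel's top edge runs from scene (404,212) to (485,229).

```bash
python3 - <<'E'
from h import *
np.set_printoptions(precision=1,suppress=True)
ps=manip.camera_params('scene');pd=manip.camera_params('side');pw=manip.camera_params('wrist')
T=lambda a,b:tri([ray(ps,*a),ray(pd,*b)])
K,e=T((332.8,181.7),(297.5,203.3));print('knobtop',K,e)
A,e=T((390,222.3),(335,135.7));print('box -y',A,e)
B,e=T((495.3,247.3),(322.3,84));print('box +y',B,e)
d=(B-A)[:2];print(np.linalg.norm(d),'box x yaw',np.degrees(np.arctan2(-d[0],d[1])))
print('plane100',[plane(ps,*q,100) for q in((390,222.3),(495.3,247.3))],[plane(pd,*q,100) for q in((335,135.7),(322.3,84))])
print('panel top z74 scene',plane(ps,404,211.7,74),plane(ps,485,229.3,74))
print('panel top far side',plane(pd,298,99.5,74), 'bottom near',plane(pd,308.3,154.3,16))
for n,q,z in(('tin',(254,167),35),('dish',(267,204),20),('fan',(310,244),14),('sd',(302,170),10)): print(n,plane(ps,*q,z))
print('knob in wrist',proj(pw,[*K[:2],67],True),'tray',proj(pw,[(A[0]+B[0])/2-100,(A[1]+B[1])/2,60],True))
E
```

```text
knobtop [509.8 -59.8  67. ] [np.float64(1.5101888502509082), np.float64(1.5101888502507452)]
box -y [625.6 150.3  94.1] [np.float64(0.9219631722144865), np.float64(0.9219631722144482)]
box +y [606.5 395.5  99.7] [np.float64(1.6048131270519066), np.float64(1.604813127051921)]
245.92394956768163 box x yaw 4.450894102224919
plane100 [array([633.2, 151.6, 100. ]), array([604.7, 396.3, 100. ])] [array([624.3, 144.7, 100. ]), array([607.3, 392.7, 100. ])]
panel top z74 scene [549.3 162.9  74. ] [522.1 363.5  74. ]
panel top far side [526.8 354.3  74. ] bottom near [547.5 163.9  16. ]
tin [ 511.  -322.5   35. ]
dish [ 629.3 -205.3   20. ]
fan [710.6 -27.7  14. ]
sd [ 427.4 -201.3   10. ]
knob in wrist [109.8 422.4] tray [239.  429.3]
```

View pics/wrist0.png

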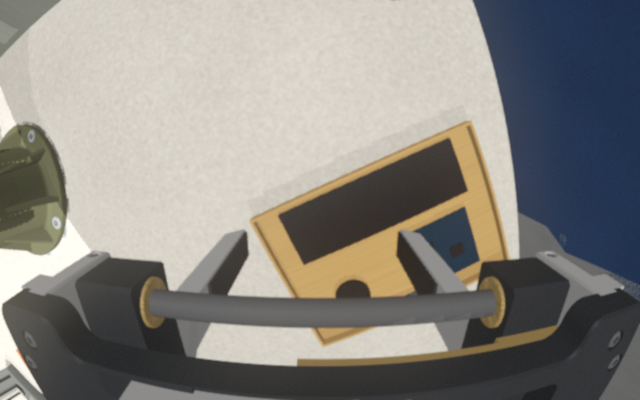

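The wrist view shows only the tan gadget under the gripper, so it's no use yet. The triangulated heights match the text: knob top at 67 mm and box top at about 97 mm. Next I compute the move to a point in front of the tray.

```bash
cat >> h.py <<'E'
def go(X,yawdeg=None,s=None):
    "shift in cm along tool axes and roll in 5-degree units"
    s=s or manip.read_state(); M=R.from_euler('xyz',s['eef_rot']).as_matrix()
    sh=M.T@(np.array(X,float)-s['eef_pos'])/10
    r=None
    if yawdeg is not None:
        a=(np.degrees(s['eef_rot'][2])-yawdeg+180)%360-180; r=a/5
    print('shift cm',np.round(sh,2),'roll',r)
def st():
    s=manip.read_state(); print('t',round(s['clock'],2),'pos',np.round(s['eef_pos'],1),'rot',np.round(np.degrees(s['eef_rot']),2),'F',np.round(s['wrist_force'],1),'M',np.round(s['moment'],2),'gap',round(s['finger_gap'],1),'ff',round(s['finger_force'],1),'q',np.round(s['joints'],2))
    return s
E
python3 -c "
from h import *
go([470,255,224],-174)
go([470,255,57],-174)"
```

```text
shift cm [-38.35 -17.72  -0.  ] roll -4.337144700769704
shift cm [-38.35 -17.71  16.7 ] roll -4.337144700769704
```

```bash
python3 -m creep '[[-1,[-4,-1.8,0],-0.5],[-1,[-8.5,-4,0],-1],[-1,[-13,-6,0],-1.5],[-1,[-17.5,-8,0],-2],[-1,[-22,-10,0],-2.5],[-1,[-26.5,-12,0],-3],[-1,[-31,-14,0],-3.5],[-1,[-35,-16,0],-4],[-1,[-38.3,-17.7,0],-4.3],[-1,[-38.3,-17.7,0],-4.3],[-1,[-38.3,-17.7,0],-4.3]]'; python3 - <<'E'
from h import *
st(); p,im=cam('wrist'); 
cv2.imwrite('pics/w1.png',im[:,:,::-1]); go([470,255,57],-174)
E
```

```text
clock: 1.25
eef_pos: [469.6, 255.1, 223.9]
eef_rot: [-3.141, -0.001, -3.042]
wrist_force: [-0.6, 0.5, -0.1]
finger_gap: 9.7
finger_force: 0.0
t 1.25 pos [469.6 255.1 223.9] rot [-1.7999e+02 -5.0000e-02 -1.7429e+02] F [-0.6  0.5 -0.1] M [ 0.01  0.01 -0.  ] gap 9.7 ff 0.0 q [ 0.43  0.27  1.57  0.    1.31 -1.24]
shift cm [-0.08 -0.09 16.7 ] roll -0.04276903143338586
```

View pics/w1.png

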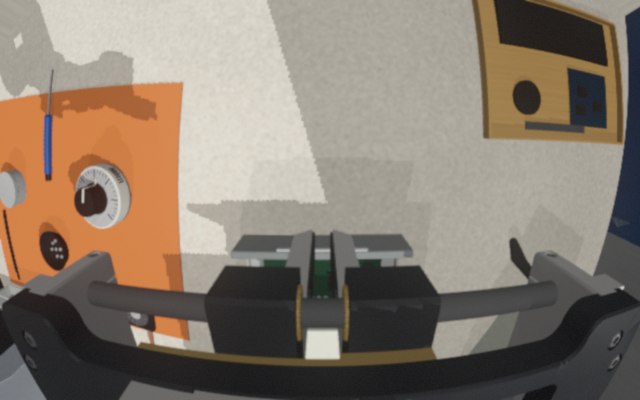

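The wrist view shows the tray panel at columns 232–412, row 235. It is centred on the fingers and square to them. The timer is at (103,197). Descend, then push.

```bash
python3 -m creep '[[-1,[0,0,4],0],[-1,[0,0,8.5],0],[-1,[0,0,13],0],[-1,[0,0,16.5],0],[-1,[-1,0,16.7],0],[-1,[-2.5,0,16.7],0],[-1,[-4,0,16.7],0],[-1,[-5,0,16.7],0],[-1,[-6,0,16.7],0],[-1,[-7,0,16.7],0],[-1,[-8,0,16.7],0]]' ; python3 -m creep '[[-1,[-1,0,0],0],[-1,[-2,0,0],0],[-1,[-3,0,0],0],[-1,[-4,0,0],0]]'; 
```

```text
clock: 2.4
eef_pos: [549.8, 264.0, 57.7]
eef_rot: [3.141, 0.0, -3.04]
wrist_force: [-3.3, -0.1, 2.9]
finger_gap: 0.5
finger_force: 1.4
clock: 2.8
eef_pos: [589.6, 267.9, 57.4]
eef_rot: [3.141, -0.0, -3.04]
wrist_force: [-3.0, 0.9, 1.8]
finger_gap: 0.7
finger_force: 1.4
```

```bash
python3 -m creep '[[-1,[-0.3,0,0],0],[-1,[-0.6,0,0],0],[-1,[-0.8,0,0],0]]'|egrep 'pos|wrist'; python3 -m creep '[[-1,[-0.2,0,0],0],[-1,[-0.4,0,0],0]]' |egrep 'pos|wrist'
```

```text
eef_pos: [596.8, 268.4, 57.2]
wrist_force: [-15.8, -1.6, 7.1]
eef_pos: [597.0, 268.4, 57.2]
wrist_force: [-50.1, -11.1, 28.2]
```

```bash
python3 -m creep '[[-1,[1,0,0],0],[-1,[4,0,0],0],[-1,[6,0,0],0],[-1,[6,0,-4],0],[-1,[6,0,-8],0],[-1,[6,0,-12],0],[-1,[6,0,-14],0],[-1,[6,0,-14],0],[-1,[6,0,-14],0]]'|egrep 'clock|pos|wrist'; python3 - <<'E'
from h import *
st(); p,im=cam('side'); cv2.imwrite('pics/s2.png',cv2.resize(im[70:175,265:425,::-1],None,fx=4,fy=4)); go([572,-60,205],-174)
E
```

```text
clock: 4.2
eef_pos: [541.1, 262.7, 196.6]
wrist_force: [0.6, 0.0, 0.7]
t 4.2 pos [541.1 262.7 196.6] rot [-1.7999e+02 -1.0000e-02 -1.7419e+02] F [0.6 0.  0.7] M [0.01 0.01 0.03] gap 0.4 ff 0.0 q [ 0.39  0.44  1.4  -0.    1.3  -1.28]
shift cm [  0.17 -32.41  -0.9 ] roll -0.03751737044445349
```

View pics/s2.png

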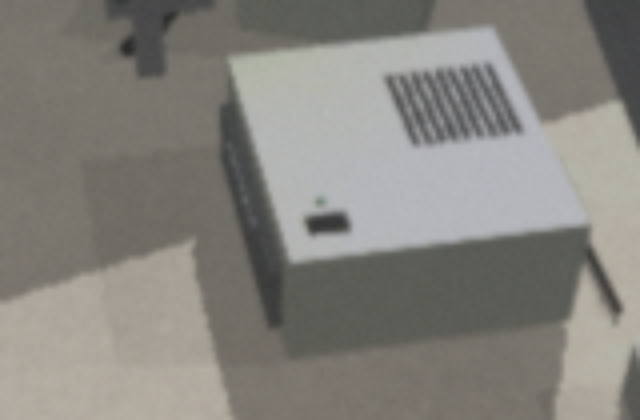

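The crop shows the panel flush against the box front, along x≈220–280, so the tray is home. Now to the timer, keeping high and opening the fingers on the way.

```bash
python3 -m creep '[[1,[0,-4,-0.5],0],[1,[0,-8.5,-1],0],[1,[0,-13,-1],0],[1,[0,-17.5,-1],0],[1,[0,-22,-1],0],[1,[0,-26.5,-1],0],[1,[0.2,-30,-1],0],[1,[0.2,-32.4,-1],0],[1,[0.2,-32.4,-1],0],[1,[0.2,-32.4,-1],0]]' |egrep 'clock|pos|wrist'; python3 - <<'E'
from h import *
st(); p,im=cam('wrist'); 
c=proj(p,[510,-60,50],True); print(c)
x,y=(c-50).astype(int); x=max(x,0);y=max(y,0)
cv2.imwrite('pics/w3.png',np.ascontiguousarray(im[:,:,::-1])); cr=cv2.resize(im[y:y+110,x:x+110,::-1],None,fx=5,fy=5,interpolation=cv2.INTER_CUBIC);print(x,y)
cv2.imwrite('pics/w3c.png',cr)
E
```

```text
clock: 5.25
eef_pos: [571.7, -59.5, 205.9]
wrist_force: [-0.1, 0.6, -0.2]
t 5.25 pos [571.7 -59.5 205.9] rot [ 1.7996e+02 -1.1000e-01 -1.7423e+02] F [-0.1  0.6 -0.2] M [-0.   -0.05  0.01] gap 77.0 ff 0.0 q [-0.17  0.37  1.47  0.    1.3  -1.84]
[327.40234709 137.14097793]
277 87
```

View pics/w3c.png

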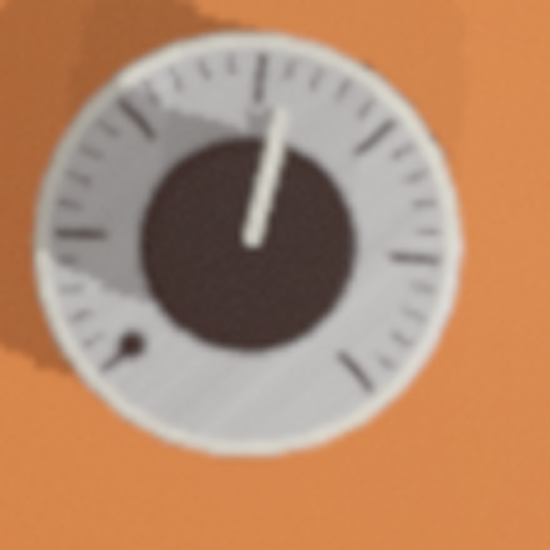

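The timer crop shows the zero dot at crop (130,345), the 15 mark at (262,75), the 30 mark at (358,370) and the knob centre at (248,243). The pointer lies at about 12° against about 5° for the 15 mark, so it reads about 15.8 min. That needs about 136° clockwise.

```bash
python3 - <<'E'
from h import *
np.set_printoptions(precision=1,suppress=True)
p=manip.camera_params('wrist')
g=lambda x,y,z:plane(p,277+x/5-.4,87+y/5-.4,z,True)
print('knob',g(248,243,67),'dial c',g(248,242,37),'rim extents',g(35,242,37),g(460,242,37),g(248,32,37),g(248,455,37))
im=cv2.imread('pics/w3.png'); cr=im[87:197,277:387]
m=(cr.max(2)<75).astype(np.uint8); n,l,s,c=cv2.connectedComponentsWithStats(m); i=1+np.argmax(s[1:,4]); print(s[i],c[i]); k=c[i]
hsv=cv2.cvtColor(cr,cv2.COLOR_BGR2HSV); o=((hsv[...,1]<90)).astype(np.uint8); cs,_=cv2.findContours(o,0,1); e=cv2.fitEllipse(max(cs,key=cv2.contourArea)); print(e)
print('case', plane(p,277+e[0][0],87+e[0][1],33,True))
K=g(248,243,67)
z=g(120,357,37); print('zero dir',np.degrees(np.arctan2(*(z-K)[1::-1])))
rs=[ray(p,277+248/5-.4,87+243/5-.4,True),ray(manip.camera_params('scene'),332.8,181.7),ray(manip.camera_params('side'),297.5,203.3)]
print('tri',tri(rs))
E
```

```text
knob [508.  -61.2  67. ] dial c [508.4 -60.7  37. ] rim extents [ 512.6 -105.8   37. ] [503.2 -15.8  37. ] [463.6 -65.3  37. ] [554. -56.  37.]
[  29   29   40   40 1149] [48.2 49.5]
((49.05191421508789, 48.21974563598633), (84.46756744384766, 85.1400375366211), 93.10575103759766)
case [508.7 -60.8  33. ]
zero dir -41.29038173591273
tri (array([508.9, -60.4,  66.8]), [np.float64(1.2250862908842566), np.float64(1.4918336359620066), np.float64(1.8878108277830636)])
```

```bash
python3 - <<'E'
from h import *
go([508.4,-60.8,62])
E
python3 -m creep '[[1,[3,0.4,0],0],[1,[6.3,0.75,0],0],[1,[6.3,0.75,0],0],[1,[6.3,0.75,0],0]]' |egrep 'clock|pos|wrist|gap'; python3 -c "
from h import *
st(); go([508.4,-60.8,62])"
```

```text
shift cm [ 6.3   0.45 14.44] roll None
clock: 5.7
eef_pos: [508.6, -57.7, 207.5]
wrist_force: [0.9, -0.2, 0.4]
finger_gap: 94.2
t 5.7 pos [508.6 -57.7 207.5] rot [-1.7999e+02  4.0000e-02 -1.7412e+02] F [ 0.9 -0.2  0.4] M [0.02 0.   0.06] gap 94.2 ff 0.0 q [-0.18  0.23  1.65  0.    1.26 -1.86]
shift cm [ 0.07 -0.31 14.55] roll None
```

```bash
python3 -m creep '[[1,[0,-0.3,4],0],[1,[0,-0.3,8.5],0],[1,[0,-0.3,12],0],[1,[0,-0.3,14],0],[1,[0.05,-0.3,14.5],0],[1,[0.05,-0.3,14.5],0],[-1,[0.05,-0.3,14.5],0],[-1,[0.05,-0.3,14.5],0],[-1,[0.05,-0.3,14.5],0],[-1,[0.05,-0.3,14.5],0],[-1,[0.05,-0.3,14.5],0],[-1,[0.05,-0.3,14.5],0]]' 10 >/dev/null; python3 -m creep '[[-1,[0,0,0],0],[-1,[0,0,0],0],[-1,[0,0,0],0]]' 45; python3 -c "
from h import *
st()"
```

```text
clock: 7.2
eef_pos: [508.4, -61.6, 62.3]
eef_rot: [3.142, -0.0, -3.04]
wrist_force: [-0.7, 1.1, 1.8]
finger_gap: 39.3
finger_force: 45.0
t 7.2 pos [508.4 -61.6  62.3] rot [ 180.     -0.   -174.19] F [-0.7  1.1  1.8] M [ 0.07  0.1  -0.01] gap 39.3 ff 45.0 q [-0.19  0.42  1.78  0.    0.95 -1.86]
```

Gripped, with a gap of 39.3 mm. Now bear down in small steps.

```bash
python3 -m creep '[[-1,[0,0,0.05],0],[-1,[0,0,0.1],0],[-1,[0,0,0.1],0]]' 50 |egrep 'pos|wrist|gap'; python3 -m creep '[[-1,[0,0,0.05],0],[-1,[0,0,0.05],0]]'|egrep 'pos|wrist|gap'
```

```text
eef_pos: [508.5, -61.6, 62.1]
wrist_force: [-5.8, 1.3, 13.5]
finger_gap: 39.1
eef_pos: [508.6, -61.6, 62.1]
wrist_force: [-8.5, 2.7, 20.3]
finger_gap: 39.5
```

```bash
python3 -m creep '[[-1,[0.04,0,-0.01],0],[-1,[0.07,0.02,-0.01],0],[-1,[0.07,0.02,-0.01],0]]'|egrep 'pos|wrist|gap'; python3 -m creep '[[-1,[0,0,0],0.5],[-1,[0,0,0],1],[-1,[0,0,0],1.5],[-1,[0,0,0],2]]'; python3 -c "
from h import *
st()"
```

```text
eef_pos: [508.4, -61.6, 62.1]
wrist_force: [-2.8, 0.8, 15.1]
finger_gap: 39.3
clock: 8.4
eef_pos: [508.4, -61.6, 62.1]
eef_rot: [-3.141, 0.002, 3.067]
wrist_force: [-2.6, 1.9, 14.9]
finger_gap: 39.3
finger_force: 50.0
t 8.4 pos [508.4 -61.6  62.1] rot [-1.7999e+02  1.2000e-01  1.7573e+02] F [-2.6  1.9 14.9] M [0.35 0.55 0.16] gap 39.3 ff 50.0 q [-0.19  0.42  1.78  0.    0.94 -1.69]
```

```bash
python3 -m creep '[[-1,[0,0,0.02],0],[-1,[0,0,0.02],0.8],[-1,[0,0,0.02],1.6],[-1,[0,0,0.02],2.4],[-1,[0,0,0.02],3.2],[-1,[0,0,0.02],4]]'|egrep 'pos|rot|wrist|gap'; python3 - <<'E'
from h import *
st(); p,im=cam('wrist'); cv2.imwrite('pics/w4.png',im[:,:,::-1]); np.save('w4.npy',proj(p,[508.4,-61,37],True)); print(proj(p,[508.4,-61,37],True))
p,im2=cam('side'); 
cv2.imwrite('pics/w4c.png',np.hstack([cv2.resize(im[150:400,160:480,::-1],(560,438)),cv2.resize(im2[180:250,268:328,::-1],(240,438))])) 
E
```

```text
eef_pos: [508.5, -61.5, 62.1]
eef_rot: [3.141, 0.002, 2.717]
wrist_force: [-3.2, 3.1, 16.9]
finger_gap: 38.9
t 9.0 pos [508.5 -61.5  62.1] rot [1.7996e+02 1.3000e-01 1.5567e+02] F [-3.2  3.1 16.9] M [0.63 0.68 0.25] gap 38.9 ff 50.0 q [-0.19  0.42  1.78  0.    0.94 -1.34]
[322.54397195 239.64357205]
```

View pics/w4c.png

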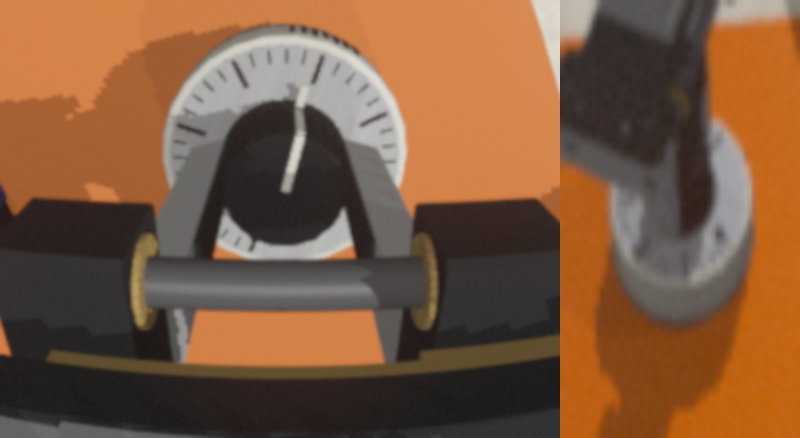

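The pointer (crop tip (303,88)) is now just short of the 20 mark (317,67), as expected from a 30° turn with the case held. Continue winding.

```bash
python3 -m creep '[[-1,[0,0,0],0.8],[-1,[0,0,0],1.6],[-1,[0,0,0],2.4],[-1,[0,0,0],3.2],[-1,[0,0,0],4],[-1,[0,0,0],4.8],[-1,[0,0,0],5.6],[-1,[0,0,0],6.4],[-1,[0,0,0],7]]'|egrep 'pos|rot|wrist|gap';python3 -c "
from h import *
st()"
```

```text
eef_pos: [508.7, -61.3, 62.1]
eef_rot: [3.139, 0.001, 2.106]
wrist_force: [-2.5, 3.6, 15.9]
finger_gap: 38.9
t 10.0 pos [508.7 -61.3  62.1] rot [1.7987e+02 8.0000e-02 1.2067e+02] F [-2.5  3.6 15.9] M [0.72 0.5  0.19] gap 38.9 ff 50.0 q [-0.19  0.42  1.78  0.    0.94 -0.73]
```

```bash
python3 -m creep '[[-1,[0,0,0.01],0.8],[-1,[0,0,0.01],1.6],[-1,[0,0,0.01],2.4],[-1,[0,0,0.01],3.2],[-1,[0,0,0.01],4],[-1,[0,0,0.01],4.8],[-1,[0,0,0.01],5.6],[-1,[0,0,0.01],6.4],[-1,[0,0,0.01],7]]'|egrep 'pos|rot|wrist|gap';python3 -c "
from h import *
st()"; python3 -m creep '[[-1,[0,0,0],0.8],[-1,[0,0,0],1.6],[-1,[0,0,0],2.4],[-1,[0,0,0],3.2],[-1,[0,0,0],4],[-1,[0,0,0],4.8],[-1,[0,0,0],5.4]]'|egrep 'pos|rot|wrist|gap'
python3 - <<'E'
from h import *
st(); p,im=cam('wrist'); print(proj(p,[508.4,-61,37],True))
p,im2=cam('side'); 
cv2.imwrite('pics/w5c.png',np.hstack([cv2.resize(im[150:400,160:480,::-1],(560,438)),cv2.resize(im2[180:250,268:328,::-1],(240,438))])) 
E
```

```text
eef_pos: [508.9, -61.3, 62.1]
eef_rot: [3.138, -0.0, 1.495]
wrist_force: [-0.8, 4.5, 17.3]
finger_gap: 39.2
t 10.9 pos [508.9 -61.3  62.1] rot [ 1.7982e+02 -1.0000e-02  8.5670e+01] F [-0.8  4.5 17.3] M [0.82 0.39 0.16] gap 39.2 ff 50.0 q [-0.19  0.42  1.78  0.    0.94 -0.12]
eef_pos: [509.0, -61.3, 62.1]
eef_rot: [3.139, -0.002, 1.024]
wrist_force: [0.7, 4.0, 15.3]
finger_gap: 39.2
t 11.6 pos [509.  -61.3  62.1] rot [ 1.7983e+02 -1.1000e-01  5.8670e+01] F [ 0.7  4.  15.3] M [0.79 0.1  0.22] gap 39.2 ff 50.0 q [-0.19  0.42  1.78  0.    0.94  0.35]
[321.15239468 240.15964832]
```

View pics/w5c.png

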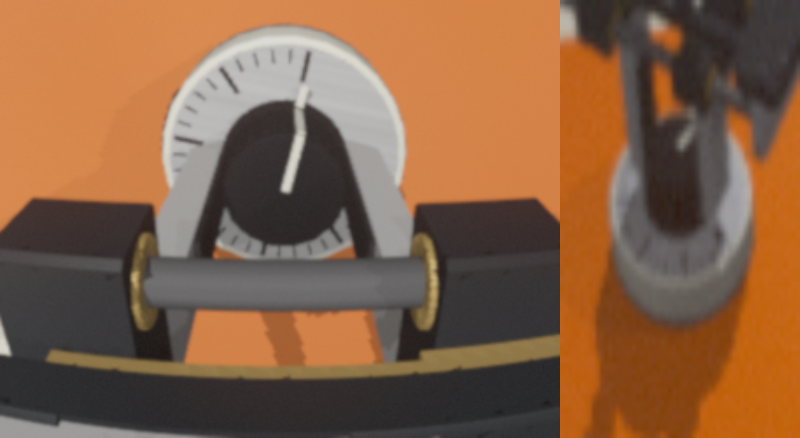

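The last mark (30) is at crop (307,65), and the pointer tip at (302,90) is practically on it (about 29.9). Go 10° further, then come back.

```bash
python3 -m creep '[[-1,[0,0,0.01],0.6],[-1,[0,0,0.015],1.2],[-1,[0,0,0.015],1.8],[-1,[0,0,0.015],2.2],[-1,[0,0,0.015],2.2],[-1,[0,0,0.015],2.2]]'|egrep 'pos|rot|wrist|gap'
python3 - <<'E'
from h import *
st(); p,im=cam('wrist')
cv2.imwrite('pics/w6c.png',cv2.resize(im[150:300,220:430,::-1],None,fx=3.5,fy=3.5,interpolation=cv2.INTER_CUBIC)) 
E
```

```text
eef_pos: [509.1, -61.3, 62.1]
eef_rot: [3.139, -0.003, 0.834]
wrist_force: [0.4, 4.9, 16.0]
finger_gap: 39.3
t 12.3 pos [509.1 -61.3  62.1] rot [ 1.7984e+02 -1.5000e-01  4.7800e+01] F [ 0.4  4.9 16. ] M [ 0.85  0.2  -0.08] gap 39.3 ff 50.0 q [-0.19  0.42  1.78  0.    0.94  0.54]
```

View pics/w6c.png

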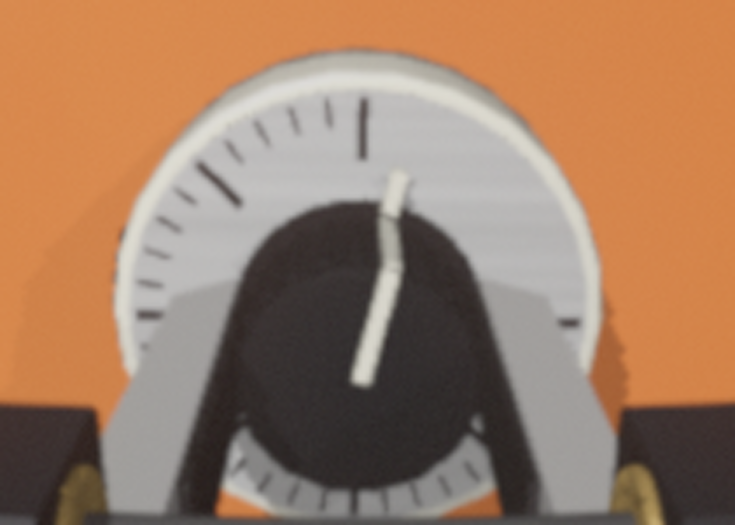

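The pointer (tip (398,178)) is clearly past the 30 mark (363,130), at about 31.1. Turn back 55°.

```bash
python3 -m creep '[[-1,[0,0,0.01],-0.6],[-1,[0,0,0.01],-1.4],[-1,[0,0,0.01],-2.2],[-1,[0,0,0.01],-3],[-1,[0,0,0.01],-3.8],[-1,[0,0,0.01],-4.6],[-1,[0,0,0.01],-5.4],[-1,[0,0,0.01],-5.5]]'|egrep 'pos|rot|wrist|gap';python3 -m creep '[[-1,[0,0,0],-0.8],[-1,[0,0,0],-1.6],[-1,[0,0,0],-2.4],[-1,[0,0,0],-3.2],[-1,[0,0,0],-4],[-1,[0,0,0],-4.8],[-1,[0,0,0],-5.5],[-1,[0,0,0],-5.5]]'|egrep 'pos|rot|wrist|gap'
python3 - <<'E'
from h import *
st(); p,im=cam('wrist')
cv2.imwrite('pics/w7c.png',cv2.resize(im[150:300,220:430,::-1],None,fx=3.5,fy=3.5,interpolation=cv2.INTER_CUBIC)) 
E
```

```text
eef_pos: [508.9, -61.3, 62.1]
eef_rot: [3.138, -0.001, 1.317]
wrist_force: [-2.1, 4.7, 19.2]
finger_gap: 39.4
eef_pos: [508.8, -61.3, 62.1]
eef_rot: [3.139, 0.001, 1.797]
wrist_force: [-3.9, 4.6, 19.9]
finger_gap: 39.8
t 13.95 pos [508.8 -61.3  62.1] rot [1.7983e+02 3.0000e-02 1.0294e+02] F [-3.9  4.6 19.9] M [0.89 0.75 0.17] gap 39.8 ff 50.0 q [-0.19  0.42  1.78  0.    0.94 -0.42]
```

Ten pictures viewed, so from here I measure by code. Relieve the press and residual side force, let go, rise, and fit the dial numerically.

```bash
python3 -m creep '[[-1,[0,0,-0.06],0],[-1,[0,0,-0.12],0],[-1,[0,0,-0.14],0],[-1,[0,0,-0.14],0]]'|egrep 'pos|rot|wrist|gap'; python3 -m creep '[[-1,[0,0,0],0],[-1,[0,0,0],0],[0.5,[0,0,0],0],[1,[0,0,0],0],[1,[0,0,0],0],[1,[0,0,0],0],[1,[0,0,0],0],[1,[0,0,0],0]]' 10|egrep 'pos|rot|wrist|gap'
```

```text
eef_pos: [508.4, -61.5, 62.2]
eef_rot: [3.14, 0.0, 1.794]
wrist_force: [2.4, 3.8, 6.4]
finger_gap: 39.2
eef_pos: [507.6, -61.5, 61.6]
eef_rot: [-3.141, -0.0, 1.794]
wrist_force: [-0.3, 0.3, 0.3]
finger_gap: 84.1
```

```bash
python3 -m creep '[[1,[0,0,-2],0],[1,[0,0,-5],0],[1,[0,0,-9],0],[1,[0,0,-13],0],[1,[0,0,-14.5],0],[1,[0,0,-14.5],0]]' |egrep 'pos|rot|wrist|gap'; python3 -c "
from h import *
go([571.7,-59.5,205.9],-174.2)"
```

```text
eef_pos: [508.5, -61.7, 208.9]
eef_rot: [3.138, 0.002, 1.794]
wrist_force: [0.2, -0.9, -0.6]
finger_gap: 93.9
shift cm [-1.19  6.21  0.32] roll -16.597373363118766
```

```bash
python3 -m creep '[[1,[-0.3,1.2,0.3],-1.6],[1,[-0.5,2.4,0.3],-3.2],[1,[-0.7,3.6,0.3],-4.8],[1,[-1,5,0.3],-6.4],[1,[-1.2,6.2,0.3],-8],[1,[-1.2,6.2,0.3],-9.6],[1,[-1.2,6.2,0.3],-11.2],[1,[-1.2,6.2,0.3],-12.8],[1,[-1.2,6.2,0.3],-14.4],[1,[-1.2,6.2,0.3],-16],[1,[-1.2,6.2,0.3],-16.6],[1,[-1.2,6.2,0.3],-16.6]]' |egrep 'clock|pos|rot'; cat > m.py <<'E'
from h import *
np.set_printoptions(precision=1,suppress=True)
s=st(); p,im=cam('wrist'); im=im[:,:,::-1].copy(); cv2.imwrite('pics/w8.png',im)
K=np.array([508.4,-60.8,37])
c=proj(p,K,True).astype(int); x,y=c-55
cr=im[y:y+110,x:x+110]
hsv=cv2.cvtColor(cr,cv2.COLOR_BGR2HSV); o=(hsv[...,1]<90).astype(np.uint8); cs,_=cv2.findContours(o,0,1); e=cv2.fitEllipse(max(cs,key=cv2.contourArea))
C=plane(p,x+e[0][0],y+e[0][1],33,True); print('case centre',C,e[1])
g=cv2.cvtColor(im,cv2.COLOR_BGR2GRAY)
def samp(r,a,z):
    q=proj(p,[C[0]+r*np.cos(a),C[1]+r*np.sin(a),z],True); return cv2.getRectSubPix(g,(1,1),tuple(map(float,q)))[0,0]
az=np.radians(np.arange(0,360,1.))
knob=np.array([np.mean([samp(r,a,67) for r in range(6,18)]) for a in az])
dial=np.array([np.mean([samp(r,a,37) for r in np.arange(32,36,.5)]) for a in az])
b=np.convolve(np.r_[knob[-2:],knob,knob[:2]],np.ones(5)/5,'valid'); i=b.argmax()
w=np.clip(b-b.min()-.5*(b.max()-b.min()),0,None); P=np.degrees(np.angle((w*np.exp(1j*az)).sum())); print('pointer world az',P,'peak',i,b.max(),np.median(b))
# dial pattern: long marks at zero - 45k deg, k=0..6
best=[(sum(np.interp((th-45*k)%360,np.arange(360),dial) for k in range(1,7))-2*np.interp((th+45)%360,np.arange(360),dial),th) for th in np.arange(-70,-10,.5)]
th=min(best)[1]; print('zero az',th,'minutes',((th-P)%360)/9)
E
python3 m.py
```

```text
clock: 17.0
eef_pos: [570.4, -59.4, 202.0]
eef_rot: [3.141, -0.002, -3.039]
t 17.0 pos [570.4 -59.4 202. ] rot [ 180.    -0.1 -174.2] F [ 0.4 -0.5 -0.8] M [0. 0. 0.] gap 93.9 ff 0.0 q [-0.2  0.4  1.5 -0.   1.3 -1.8]
case centre [507.9 -61.3  33. ] (85.23794555664062, 86.27364349365234)
pointer world az 88.1909661607219 peak 88 198.71666666666667 57.56666666666666
zero az -43.0 minutes 25.42322598214201
```

```bash
cat > m2.py <<'E'
from h import *
def meas(im,p,K):
    C=np.array(K,float); g=cv2.GaussianBlur(cv2.cvtColor(im,cv2.COLOR_BGR2GRAY),(0,0),.6)
    hue=cv2.cvtColor(im,cv2.COLOR_BGR2HSV); c=proj(p,K,True).astype(int); x,y=c-55
    o=(hue[y:y+110,x:x+110,1]<90).astype(np.uint8); cs,_=cv2.findContours(o,0,1); e=cv2.fitEllipse(max(cs,key=cv2.contourArea))
    C=plane(p,x+e[0][0],y+e[0][1],33,True)
    S=lambda r,a,z:cv2.getRectSubPix(g,(1,1),tuple(map(float,proj(p,[C[0]+r*np.cos(a),C[1]+r*np.sin(a),z],True))))[0,0]
    D=np.arange(0,360,.5); az=np.radians(D)
    prof=np.array([np.mean([S(r,a,37) for r in np.arange(35,40,.5)]) for a in az]); prof=prof-cv2.blur(np.tile(prof,3)[None].astype(float),(31,1))[0][720:1440]
    f=lambda t:np.interp(t%360,D,prof)
    ths=np.arange(-70,-10,.25); sc=[sum(f(t-9*k) for k in range(0,31))+2*sum(f(t-45*k) for k in range(0,7)) for t in ths]
    th=ths[int(np.argmin(sc))]
    # pointer as a line: mean bright pixel position at each radius -> fitted direction
    pts=[]
    for r in np.arange(8,19,1):
        v=np.array([S(r,a,67) for a in az]); w=np.clip(v-120,0,None)
        a=np.angle((w*np.exp(1j*az)).sum()); pts.append([r*np.cos(a),r*np.sin(a)])
    vx,vy,_,_=cv2.fitLine(np.float32(pts),cv2.DIST_L2,0,.01,.01).ravel(); m=np.mean(pts,0)
    if vx*m[0]+vy*m[1]<0: vx,vy=-vx,-vy
    P=np.degrees(np.arctan2(vy,vx)); print('C',C.round(1),'zero',th,'pointer dir',round(P,1),'by pos',np.degrees(np.arctan2(m[1],m[0])).round(1),'min',round(((th-P)%360)/9,2))
p=manip.camera_params('wrist'); s=manip.read_state()
meas(cv2.imread('pics/w8.png'),p,[508,-61,37])
Mn=R.from_euler('xyz',s['eef_rot']); Mo=R.from_euler('xyz',[179.96,-.11,-174.23],degrees=True); d=Mo*Mn.inv()
q=dict(p); q['origin']=np.array([571.7,-59.5,205.9])+d.apply(np.array(p['origin'])-s['eef_pos']); q['attitude']=(d*R.from_matrix(Rm(p))).as_matrix()
meas(cv2.imread('pics/w3.png'),q,[508,-61,37])
E
python3 m2.py
```

```text
C [508.  -61.2  33. ] zero -43.0 pointer dir -86.4 by pos -93.0 min 4.82
C [508.6 -61.2  33. ] zero -43.5 pointer dir 20.7 by pos -1.1 min 32.87
```

```bash
sed -i 's/v=np.array(\[S(r,a,67) for a in az\])/v=np.array([S(r,a,67) for a in az],float)/; s/range(8,19,1)/range(6,18,1)/' m2.py; python3 m2.py
```

```text
C [508.  -61.2  33. ] zero -43.0 pointer dir 89.3 by pos 88.0 min 25.3
C [508.6 -61.2  33. ] zero -43.5 pointer dir 171.6 by pos 171.9 min 16.1
```

The pointer reads about 25.3 min (tolerance ±1). The case has shifted under 1 mm and swivelled under 1°, the tray is home, and the arm is clear.

```bash
python3 -c "
from cell import manip
print(manip.sign_off())"
```

```text
the job is handed in; nothing more can be done
None
```

I handed in the job with the tray fully home and the timer wound past 30, then back to about 25.3 min by camera measurement; the timer has barely moved (under 1 mm), the arm is clear, and the judge's result was not shown.

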